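# Close the tea box and tuck its lid under the lip

## Robot

A 7-joint arm with a two-finger parallel gripper is mounted at the origin on a cart in front of the work surface, level with it; the furniture and walls round the work are solid. World frame = base frame: x ahead of the robot, y to its left, z up, the work surface at z = 0. Lengths are in mm, angles in rad, forces in N, time in s.
With the tool pointing down it reaches from about 400 to 875 mm from the base axis. Payload 19.3 kg.
Tool frame: the origin (TCP) lies at the very end of the fingers, on their centre line; the grasp point (between the pads) lies 19 mm behind it (grip_point_offset is the z of the grasp point in the tool frame, in mm); z points along the fingers, x is the direction in which the jaws open and shut, and the axes are right-handed (so a half turn about z gives the same grasp; the last joint's range is limited). The gripper opens to 85 mm and grips with 20 to 120 N. Pads are 22 mm wide; open, the fingers measure 114 mm over their backs; the gripper's body (76 mm by 85 mm) begins 54 mm behind the grasp point. The pads swing forward as they close: fully open they stand 13 mm farther back than shut.
Start: joints at [1.045, 0.521, -0.036, 1.599, 0.021, 1.021, -0.113], TCP at [275.085, -561.197, 210.091] pointing down, gripper open.
Joint ranges: [-2.91, 2.91], [-0.3, 2.13], [-1.5, 1.42], [0.17, 2.43], [-1.26, 4.41], [0.16, 1.93], [-2.52, 2.52]. Speed limits (rad/s): [1.89, 1.89, 2.39, 2.39, 3.01, 3.01, 3.01].

## Interface

Orientations are given as a 3x3 rotation matrix whose columns are the frame's x, y, z axes.
In Python, from workcell import movep, movel, goto_joints, open_gripper, clamp, wait, inverse_kinematics, read_state, camera, PlanningError, finish_job, grip_point_offset gives the robot as it stands. Calls block until the motion is done:
- movep(position, orientation): joint-space move of the TCP to a pose.
- movel(position, frame=None, max_speed=150, guard=None): straight line of the TCP; frame=None keeps the orientation; max_speed is the mean speed in mm/s. With guard (N) it stops when the force on the tool has changed by that much, and returns True; else False.
- goto_joints(angles): joint-space move.
- open_gripper() and clamp(): open the fingers fully, or close them until they stop; the grip force is fixed at half the most.
- wait(seconds).
- inverse_kinematics(position, orientation): joint angles nearest the present ones, or None.
- read_state(): the state.
- camera(name): name is "side" or "top" or "wrist"; returns a dict with "image" (384x512x3 uint8, blue, green, red), "range_z" (384x512 float32, mm along the optical axis (not along the pixel's ray), 0 where there is no reading), "fx", "fy", "cx", "cy" (pixels), "cam_to_world" (4x4, takes a point from camera to world coordinates). Camera axes: x right, y up, looking along -z (the intrinsics and any distortion apply to the point x, -y, -z); pixel columns grow to the right and rows downward; lengths in mm; the calibration is good to about 2 mm. A picture is of the moment at which its call begins.
A pose or a line that the arm cannot do raises PlanningError and nothing moves.
- finish_job(): hands the job in, once; it reports no verdict.
The state is a dict: "time": time; "qpos": joint angles; "qvel": joint speeds; "joint_efforts": joint torques, N m; "eef_pos": TCP position; "tool_rot": TCP orientation; "ft_force": force on the tool from outside, world axes, zero at the start; "torque": the same for the moment, N m; "finger_gap": finger opening in mm.
Only numpy, scipy, OpenCV 4.12 (cv2) and the standard library are available. Lean on these libraries where they do the work, as an engineer would, in place of code of your own. Each camera call takes 0.05 s, during which the arm holds its last target.

## Task

Close the tea box: with the fingertips only, push its standing wooden lid flap over until it lies flat on the box, then, keeping it pressed down, push it along by its thumb ridge until its tongue is tucked fully home beneath the retaining lip, so that it stays shut when you let go. Work gently, do not pinch or lift anything, and leave the box and everything around it where it stands.

Things in the scene. Friction and masses are not known exactly. Their poses are not given: they have to be found in the camera images.
- tea_box: Low open white box of tea sachets, heavy base (about 2.5 kg, loose on the worktop): 160 mm long (own x), 120 mm wide (own y), walls 50 mm high. Origin: centre of its underside, z up. A wooden lid flap is hinged at its -x end; a retaining lip bridges its +x end. Two cheeks (x = -80 to -38 mm, 66 mm high) beside the hinge hold its pin in level slots.
- lid_flap (a joint): Angle of the lid flap about its pin: 0 = flat and level on the box, growing as it opens; 1.57 = straight up (it starts near that). A wooden board 5 mm thick reaching 120 mm from the pin, 116 mm wide, its last 22 mm a tongue 100 mm wide. A weak spring (under 1 N at the edge) lifts it to about 0.9 rad if let go untucked.
- lid_slide (a joint): How far the pin has slid along its slots towards the lip, m: 0 = fully back (start, within 2 mm), 0.018 = fully home. Flap flat: the tongue's edge is 5 mm short of the lip at 0 and 13 mm under it at 0.018, with 3.5 mm of play in height. Sliding takes about 3 N and it stays where left; folding needs under 1 N.
- ridge (a point): Middle of the top of the thumb ridge on the flap's outer (when closed, upper) face: a rounded rib across the flap, 10 mm thick, 70 mm long (y), 8 mm proud, 85 mm from the pin. The flat face from 80 to 20 mm from the pin is free for a fingertip. Axes are the flap's: x from pin to edge, y along the pin, z out of the outer face.
- flap_edge (a point): Middle of the free edge of the flap's tongue, 120 mm from the pin, at half the board's thickness. Axes as for the ridge.
- lip_edge (a point): Middle of the lower inner edge of the retaining lip, at box x = 59 mm, 59 mm above the worktop. The lip is a white bridge across the whole width, from x = 59 to 80 mm, 6 mm thick (top at 65 mm), open below towards the hinge. Axes as for the box.
- honey_jar: Bystander, loose: a filled glass jar with a grey lid and paper label, 66 x 72 mm, 102 mm high. Origin at the centre of its underside.
- herb_jar: Bystander, loose: a spice jar with dark cap, 41 mm across, 105 mm high. Origin at the centre of its underside.
- pepper_jar: Bystander, loose: another such spice jar, 41 mm across, 105 mm high. Origin at the centre of its underside.
- spoon: Bystander, loose: a teaspoon lying flat, 130 x 26 x 11 mm, long axis x. Origin at the centre of its underside.
- lid_pin (a point): Middle of the lid's hinge pin, which runs along y; at box x = -66 mm, 53 mm above the worktop, when the lid is fully back (lid_slide 0). It slides with the lid towards box +x. Axes as for the box.

How it is judged (in metres and radians):
On the way, in this order (a step that is already met when the one before it is completed fails the run):
1. the flap is folded over the box, nearly flat, its tongue not yet under the lip (value of joint lid_flap below 0.25 rad and value of joint lid_slide below 0.01 m), for 0.1 s.
2. the flap is flat and slid home with its tongue beneath the lip (value of joint lid_flap below 0.06 rad and value of joint lid_slide above 0.013 m and z of flap_edge in the frame of lip_edge below -0.001 m and x of flap_edge in the frame of lip_edge above 0.007 m), for 0.2 s.
At the end, for the whole second after the job is handed in: The flap lies flat (under 0.06 rad) and is slid at least 13 of its 18 mm home, the tongue's edge at least 7 mm under the lip and below it, staying so by itself; the box is within 25 mm of its start, the bystanders within 20 mm of theirs (all of step 2 and distance of tea_box from where it was at the start of the episode below 0.025 m and linear speed of tea_box below 0.02 m/s and distance of each of honey_jar, herb_jar, pepper_jar, spoon from where it was at the start of the episode below 0.02 m); the robot touches nothing.
It fails at once if the box is lifted, tipped or shoved away (height (world z) of tea_box above 0.01 m or angle between tea_box's own z axis and vertical above 0.12 rad or distance of tea_box from where it was at the start of the episode above 0.025 m).
It fails at once if a bystander is moved, knocked over or lifted (not (distance of each of honey_jar, herb_jar, pepper_jar, spoon from where it was at the start of the episode below 0.02 m)).
It fails at once if the lid or box is pinched or pushed hard (over 80 N) (contact force between the fingers and tea_box above 80 N).
It also fails if it takes over 45 s, if anything falls off the work surface, if the arm or the gripper's body presses on something with over 40 N, if the wrist force passes 120 N, or if a joint passes its speed limit or range.

## Working session

There is one attempt and no reset: what is moved stays moved. The work goes in short steps, each a Python script; the robot and the scene stay as the last script left them, time stands still between calls to the robot, and variables do not carry over. Pictures are saved under pics/ and viewed, and the job is handed in when it is done.

```bash
mkdir -p pics; ls; python3 - <<'E'
from workcell import *
import cv2,numpy as np
for n in("side","top"):
    c=camera(n); cv2.imwrite(f"pics/{n}0.png",c["image"]); np.savez(f"{n}0.npz",**c)
    print(n,c["fx"],c["fy"],c["cx"],c["cy"],np.round(c["cam_to_world"],3).tolist(),[k for k in c])
s=read_state();print(s["time"],s["finger_gap"],s["ft_force"],grip_point_offset)
E
```

```text
pics
side 431.4646577860823 431.4646577860823 253.8823805627768 191.86146435816235 [[-0.944, 0.222, -0.244, 277.74], [-0.33, -0.634, 0.699, 525.951], [0.0, 0.741, 0.672, 699.912], [0.0, 0.0, 0.0, 1.0]] ['image', 'range_z', 'fx', 'fy', 'cx', 'cy', 'cam_to_world']
top 358.0159788461013 358.0159788461013 255.37260615303123 188.77443261473508 [[-0.01, 0.99, -0.141, 374.0], [-1.0, -0.008, 0.014, -124.73], [0.013, 0.141, 0.99, 976.306], [0.0, 0.0, 0.0, 1.0]] ['image', 'range_z', 'fx', 'fy', 'cx', 'cy', 'cam_to_world']
0.1 85.55291157156066 [-0.04068855  0.18070432 -0.81075943] -18.700000000000003
```

View pics/side0.png

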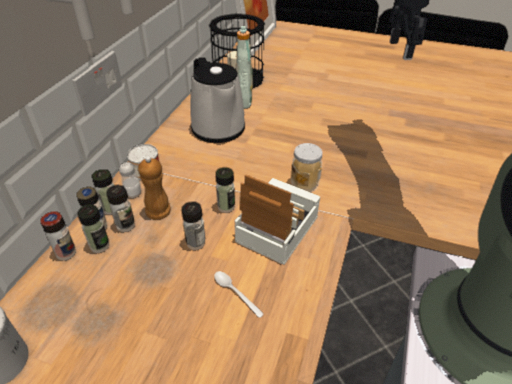

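View pics/top0.png

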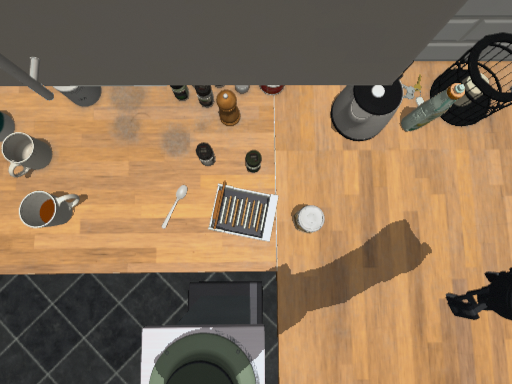

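The top view shows the box centred near (243,212), with its hinge on the left (world +y) and its lip on the right. The honey jar is at (310,218), the spice jars at (205,153) and (253,160), and the spoon at (176,205). Next I'll measure these positions.

```bash
cat > h.py <<'E'
import numpy as np,cv2
def cloud(c):
    z=c["range_z"].astype(float); v,u=np.mgrid[:z.shape[0],:z.shape[1]]
    p=np.stack([(u-c["cx"])/c["fx"]*z,-(v-c["cy"])/c["fy"]*z,-z,np.ones_like(z)],-1)
    w=p@np.array(c["cam_to_world"]).T
    w[z<=0]=np.nan
    return w[...,:3]
E
python3 - <<'E'
from h import *
for n in("top","side"):
    c=dict(np.load(f"{n}0.npz")); W=cloud(c)
    for nm,(u,v) in dict(table=(180,240) if n=="top" else (180,300),).items(): print(n,nm,W[v,u])
    np.save(f"W{n}.npy",W)
    img=c["image"]
    x0,x1,y0,y1=(150,340,130,260) if n=="top" else (170,340,140,330)
    s=4 if n=="top" else 3
    cv2.imwrite(f"pics/{n}crop.png",cv2.resize(img[y0:y1,x0:x1],None,fx=s,fy=s,interpolation=cv2.INTER_CUBIC))
c=dict(np.load("top0.npz"));W=cloud(c)
for name,(x0,x1,y0,y1) in dict(honey=(285,335,195,240),herb=(192,218,138,170),pep=(243,265,145,175)).items():
    P=W[y0:y1,x0:x1].reshape(-1,3); zt=np.nanpercentile(P[:,2],98)
    Q=P[P[:,2]>zt-6]; print(name,zt,np.nanmedian(Q,0),np.ptp(Q,0))
# box rim
P=W[175:245,200:285].reshape(-1,3)
h=np.histogram(P[:,2],bins=np.arange(-5,190,5)); print([(int(b),int(n)) for n,b in zip(*h) if n])
E
```

```text
top table [375.02006037  64.71233288   3.3954539 ]
side table [564.22848979 130.3674209   -1.10342036]
honey 103.76208395385679 [ 425.21506369 -272.51270063  101.62747642] [63.74702696 64.25661964  8.96812554]
herb 108.48645237577614 [596.4705855   -8.29768714 106.16182528] [39.76433275 37.52855836  7.34824399]
pep 108.44533668248738 [ 577.33725805 -132.32737684  105.97837633] [37.8045647  37.38928166  6.87985285]
[(-5, 1094), (0, 1918), (5, 223), (10, 945), (15, 81), (20, 55), (25, 60), (30, 50), (35, 52), (40, 346), (45, 288), (50, 124), (55, 18), (60, 180), (65, 276), (70, 1), (100, 1), (110, 1), (115, 1), (140, 91), (145, 15), (150, 10), (155, 1), (165, 6), (170, 91), (175, 2)]
```

View pics/topcrop.png

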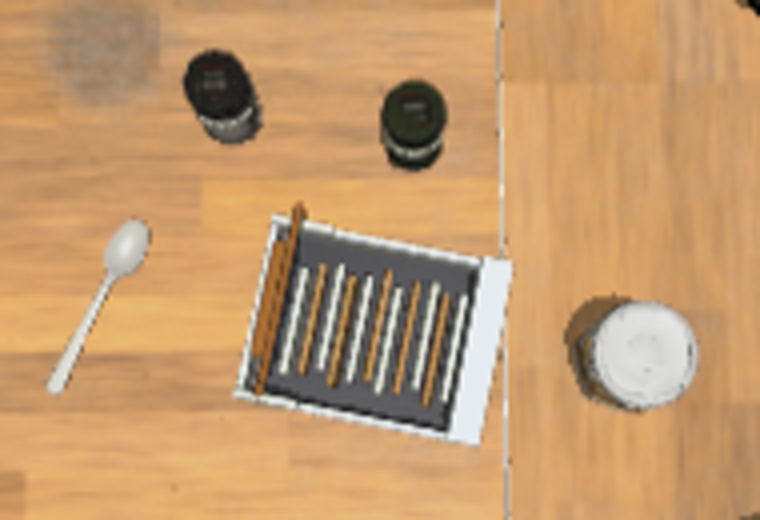

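View pics/sidecrop.png

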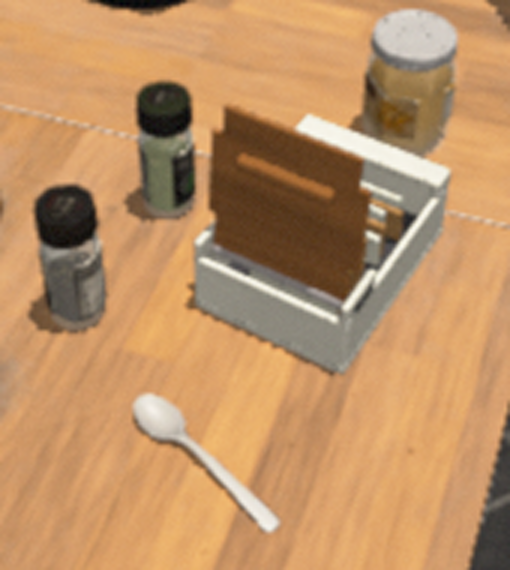

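```bash
python3 - <<'E'
from h import *
W=np.load("Wtop.npy");P=W[175:245,200:290].reshape(-1,3)
for lo,hi in((58,72),(138,180),(38,56)):
    Q=P[(P[:,2]>lo)&(P[:,2]<hi)]; r=cv2.minAreaRect(Q[:,:2].astype(np.float32)); print("top",lo,hi,len(Q),Q.mean(0),r,cv2.boxPoints(r).round(1).tolist())
W=np.load("Wside.npy");P=W[170:265,230:325].reshape(-1,3)
for lo,hi in((61,69),(75,185),(140,185)):
    Q=P[(P[:,2]>lo)&(P[:,2]<hi)&(P[:,0]<545)&(P[:,1]>-235)];
    r=cv2.minAreaRect(Q[:,:2].astype(np.float32)); print("side",lo,hi,len(Q),Q.mean(0),r,cv2.boxPoints(r).round(1).tolist(), Q[:,2].max())
E
```

```text
top 58 72 459 [ 434.22449526 -153.72945996   65.35767156] ((444.84674072265625, -106.49177551269531), (158.94073486328125, 119.95555114746094), 78.06765747070312) [[369.70001220703125, -171.8000030517578], [487.1000061035156, -196.60000610351562], [520.0, -41.099998474121094], [402.6000061035156, -16.299999237060547]]
top 138 180 216 [456.33837979 -50.67294197 157.11676345] ((457.65716552734375, -49.90808868408203), (16.482097625732422, 113.8755111694336), 78.24540710449219) [[400.20001220703125, -46.400001525878906], [511.70001220703125, -69.5999984741211], [515.0999755859375, -53.400001525878906], [403.6000061035156, -30.200000762939453]]
top 38 56 788 [ 447.0063819  -100.8707207    45.90371618] ((446.51190185546875, -99.58480834960938), (146.84765625, 119.94952392578125), 78.28348541259766) [[372.8999938964844, -159.3000030517578], [490.29998779296875, -183.6999969482422], [520.0999755859375, -39.900001525878906], [402.70001220703125, -15.5]]
side 61 69 558 [ 436.72078633 -123.64079371   63.75936183] ((444.8463134765625, -107.40669250488281), (161.75575256347656, 119.6493148803711
[... 172 characters left out ...]
273]] 68.99443088239877
side 75 185 2113 [455.05813498 -48.22948404 125.82077753] ((457.1206970214844, -50.08659362792969), (19.130510330200195, 116.6102066040039), 77.95560455322266) [[398.1000061035156, -47.29999923706055], [512.0999755859375, -71.5999984741211], [516.0999755859375, -52.900001525878906], [402.1000061035156, -28.600000381469727]] 173.33072047824612
side 140 185 827 [454.84670206 -51.67557249 154.78556439] ((457.11376953125, -50.00719451904297), (19.01917839050293, 115.57633209228516), 77.49811553955078) [[398.6000061035156, -46.79999923706055], [511.5, -71.80000305175781], [515.5999755859375, -53.20000076293945], [402.79998779296875, -28.200000762939453]] 173.33072047824612
```

Both cameras agree on the box: centre about (444.8, -107) and length axis (-0.207, -0.978). The sizes match too, with 160x120 outer dimensions, the lip top at 65 and the flap top at about 173. Next I'll close the fingers and approach behind the flap.

```bash
cat >> h.py <<'E'
C0=np.array([444.8,-107.0]); ex=np.array([-32.9,-155.5]); ex/=np.linalg.norm(ex); ey=np.array([-ex[1],ex[0]])
def b2w(x,y,z): return np.r_[C0+x*ex+y*ey,z]
def w2b(p): d=np.array(p[:2])-C0; return np.array([d@ex,d@ey,p[2]])
HW=11.0
def rot(s=1):
    X=np.r_[s*ey,0]; Z=np.array([0,0,-1.]); return np.stack([X,np.cross(Z,X),Z],1)
E
python3 - <<'E'
from workcell import *
from h import *
s=read_state(); R0=np.array(s["tool_rot"]); print(R0.round(2).tolist())
R=rot(1) if R0[:2,0]@ey>0 else rot(-1)
clamp(); p=np.array(s["eef_pos"]); movel([p[0],p[1],300],max_speed=250)
print(inverse_kinematics(b2w(-112,0,115),R), inverse_kinematics(b2w(25,0,56),R))
try:
    movep(b2w(-112,0,280),R)
except PlanningError as e: print(e)
s=read_state(); print(s["time"],w2b(s["eef_pos"]),s["finger_gap"],s["ft_force"],np.round(s["qpos"],2))
c=camera("wrist");cv2.imwrite("pics/w1.png",c["image"])
c=camera("side");cv2.imwrite("pics/s1.png",c["image"])
E
```

```text
[[0.44, -0.9, -0.0], [-0.9, -0.44, 0.0], [-0.0, 0.0, -1.0]]
[ 0.2628816   0.45691484 -0.50460303  2.07089167  0.34033379  0.6931753
 -0.67171052] [ 0.42921369  0.5359152  -0.3451407   2.13477246  0.35239031  0.52423201
 -0.38730528]
3.5083 [-111.10505978    0.37289831  279.91932128] 0.024356596289565057 [0.56511813 0.72941546 0.00422998] [ 0.38  0.23 -0.61  1.88  0.15  1.07 -0.5 ]
```

View pics/s1.png

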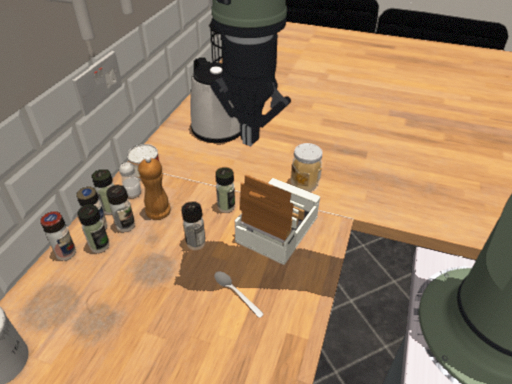

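View pics/w1.png

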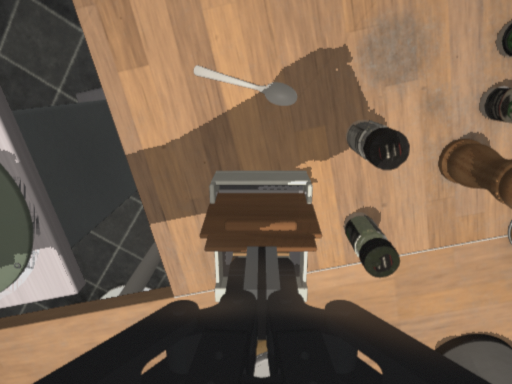

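The side view shows the closed fingertips high behind the flap, at about (250,135). The wrist view has the flap centred under the fingers at (262,222), with both jars well outside the gripper's span. I'll go down and fold the flap along an arc.

```bash
python3 - <<'E'
from workcell import *
from h import *
R=np.array(read_state()["tool_rot"])
print(movel(b2w(-108,0,115),max_speed=200,guard=15))
f0=np.array(read_state()["ft_force"])
r=60;t=2.5
for th in [1.75,1.5,1.3,1.1,0.9,0.7,0.5,0.35,0.22]:
    x=-66+r*np.cos(th)-t*np.sin(th)-HW; z=53+r*np.sin(th)+t*np.cos(th)
    g=movel(b2w(x,0,z),max_speed=70,guard=15)
    s=read_state(); f=np.array(s["ft_force"])-f0
    print(round(th,2),g,round(s["time"],2),w2b(s["eef_pos"]).round(1),[round(v,2) for v in (f[:2]@ex,f[:2]@ey,f[2])])
    if g: break
for n in("side","top"):
    c=camera(n);cv2.imwrite(f"pics/{n}2.png",c["image"]);np.savez(f"{n}2.npz",**c)
E
```

```text
False
1.75 False 4.99 [-8.960e+01  1.000e-01  1.118e+02] [np.float64(0.51), np.float64(-1.65), np.float64(0.22)]
1.5 False 5.36 [-74.8   0.  113.1] [np.float64(0.59), np.float64(-0.98), np.float64(0.02)]
1.3 False 5.68 [-6.290e+01 -1.000e-01  1.114e+02] [np.float64(0.87), np.float64(-0.74), np.float64(0.15)]
1.1 False 6.01 [-5.160e+01 -1.000e-01  1.074e+02] [np.float64(0.37), np.float64(0.14), np.float64(-0.21)]
0.9 False 6.33 [-41.2  -0.2 101.3] [np.float64(0.26), np.float64(-0.19), np.float64(0.29)]
0.7 False 6.66 [-32.4  -0.2  93.2] [np.float64(1.09), np.float64(-0.51), np.float64(0.9)]
0.5 False 6.98 [-25.3  -0.3  83.6] [np.float64(0.24), np.float64(-0.67), np.float64(-0.19)]
0.35 False 7.26 [-21.3  -0.3  75.5] [np.float64(0.1), np.float64(-0.91), np.float64(-0.11)]
0.22 False 7.52 [-18.9  -0.3  68.2] [np.float64(0.6), np.float64(-1.32), np.float64(0.61)]
```

View pics/side2.png

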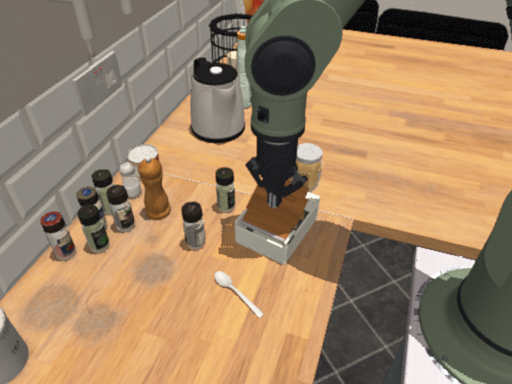

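The side view shows the flap folded well down at about (275,210), with the tip on its face and the box unmoved. I'll press it flat by feel.

```bash
python3 - <<'E'
from workcell import *
from h import *
def rep(l,g=None):
    s=read_state(); f=np.array(s["ft_force"]); print(l,g,round(s["time"],2),w2b(s["eef_pos"]).round(1),np.round([f[:2]@ex,f[:2]@ey,f[2]],1))
x=-18
g=movel(b2w(x,0,59.5),max_speed=40,guard=8); rep("a",g)
if not g:
    g=movel(b2w(x,0,51.5),max_speed=10,guard=6); rep("b",g)
wait(0.3); rep("c")
for n in("side","top","wrist"):
    c=camera(n);cv2.imwrite(f"pics/{n}3.png",c["image"]);np.savez(f"{n}3.npz",**c)
c=np.load("side3.npz")
cv2.imwrite("pics/side3c.png",cv2.resize(c["image"][150:280,200:350],None,fx=4,fy=4,interpolation=cv2.INTER_CUBIC))
E
```

```text
a False 7.99 [-18.   -0.2  59.2] [-0.2  0.7  0.1]
b False 8.94 [-18.   -0.   51.5] [0.9 0.2 1.2]
c None 9.24 [-18.   -0.   51.5] [-0.1  0.1 -0. ]
```

View pics/side3c.png

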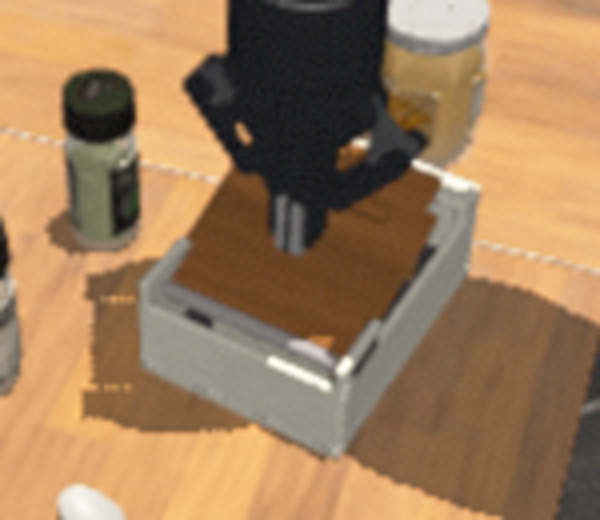

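View pics/wrist3.png

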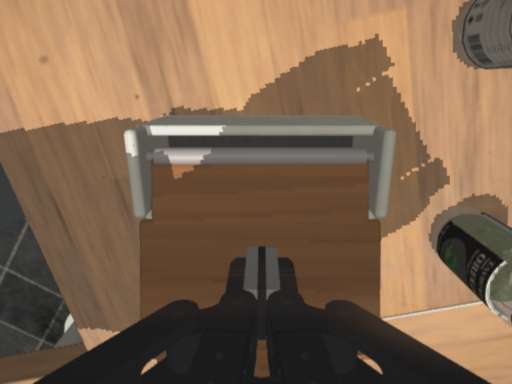

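The flap looks nearly flat with the tip still on it, but there is no reaction at z=51.5. I'll check the flap angle from depth.

```bash
cat >> h.py <<'E'
def flapfit(n,c,ex_=None):
    W=cloud(c); img=c["image"].astype(int); b,g,r=img[...,0],img[...,1],img[...,2]
    B=np.stack([(W[...,:2]-C0)@ex,(W[...,:2]-C0)@ey,W[...,2]],-1)
    m=(r-b>35)&(r<190)&(abs(B[...,1])<54)&(B[...,0]>-55)&(B[...,0]<12)&(B[...,2]>40)&(B[...,2]<110)
    m&=~((abs(B[...,1])<25)&(B[...,0]>-45)) if n!="side" else m
    P=B[m]
    for _ in range(4):
        A=np.c_[P[:,0],P[:,1],np.ones(len(P))]; k=np.linalg.lstsq(A,P[:,2],rcond=None)[0]; e=abs(A@k-P[:,2]); P=P[e<max(3,2*np.median(e))]
    print(n,len(P),"slope",k.round(3),"z at pin",round(k[2]-66*k[0],1),"z at x=-18",round(k[2]-18*k[0],1),"res",round(e.mean(),2))
E
python3 - <<'E'
from h import *
for n in("side","wrist"):
    flapfit(n,dict(np.load(n+"3.npz")))
    c=dict(np.load(n+"3.npz")); W=cloud(c); 
# fingertip in wrist view
W=cloud(dict(np.load("wrist3.npz")))
for v in range(236,300,6): print(v,[w2b(W[v,u]).round(0).tolist() for u in (254,272)])
E
```

```text
side 1208 slope [3.1200e-01 3.0000e-03 7.4588e+01] z at pin 54.0 z at x=-18 69.0 res 0.98
wrist 17061 slope [ 3.1300e-01 -1.0000e-03  7.6065e+01] z at pin 55.4 z at x=-18 70.4 res 0.53
236 [[-29.0, -3.0, 65.0], [-30.0, 5.0, 68.0]]
242 [[-27.0, -3.0, 68.0], [-27.0, 5.0, 68.0]]
248 [[-29.0, -3.0, 78.0], [-29.0, 5.0, 78.0]]
254 [[-29.0, -3.0, 84.0], [-29.0, 5.0, 84.0]]
260 [[-29.0, -3.0, 89.0], [-29.0, 5.0, 89.0]]
266 [[-29.0, -3.0, 93.0], [-29.0, 4.0, 94.0]]
272 [[-29.0, -3.0, 99.0], [-29.0, 4.0, 99.0]]
278 [[-29.0, -3.0, 102.0], [-29.0, 4.0, 102.0]]
284 [[-29.0, -2.0, 107.0], [-29.0, 4.0, 107.0]]
290 [[-29.0, -2.0, 110.0], [-29.0, 4.0, 111.0]]
296 [[-31.0, -2.0, 117.0], [-30.0, 4.0, 115.0]]
```

```bash
python3 - <<'E'
from workcell import *
from h import *
s=read_state(); print(s["finger_gap"],s["eef_pos"],np.round(s["qpos"],3),np.round(s["joint_efforts"],1),s["ft_force"])
flapfit("side",dict(np.load("side2.npz")))
# finger columns seen in side cam: pixel rows of dark finger
W=cloud(dict(np.load("side3.npz"))); c=np.load("side3.npz")
for v in range(190,222,2): print(v,[w2b(W[v,u]).round(0).astype(int).tolist() for u in (270,273,276,280)])
cv2.imwrite("pics/z.png",cv2.resize(c["image"][165:225,240:310],None,fx=8,fy=8,interpolation=cv2.INTER_NEAREST))
E
```

```text
0.1364640433008658 [448.52101809 -89.38803432  51.50852728] [ 0.408  0.556 -0.44   2.137  0.454  0.538 -0.578] [  0.  -76.4  -5.5 -20.    0.   -0.    0. ] [ 0.23276276 -0.00439968  0.92088706]
side 1329 slope [6.2700e-01 2.0000e-03 9.5287e+01] z at pin 53.9 z at x=-18 84.0 res 1.13
190 [[-30, 4, 134], [-36, -5, 143], [-35, -11, 145], [-26, -15, 141]]
192 [[-31, 4, 130], [-34, -4, 136], [-35, -11, 140], [-13, -9, 122]]
194 [[-31, 4, 125], [-30, -3, 127], [-31, -10, 131], [-20, -13, 124]]
196 [[-30, 4, 119], [-29, -2, 121], [-30, -9, 125], [-26, -16, 125]]
198 [[-27, 5, 110], [-32, -4, 118], [-30, -10, 120], [-25, -16, 118]]
200 [[-31, 3, 108], [-28, -2, 109], [-30, -10, 114], [-26, -17, 114]]
202 [[-29, 4, 101], [-30, -3, 105], [-24, -7, 103], [-17, -12, 99]]
204 [[-29, 4, 96], [-30, -3, 100], [-23, -7, 96], [-16, -12, 93]]
206 [[-31, 3, 92], [-30, -4, 95], [-26, -8, 94], [-14, -11, 85]]
208 [[-30, 3, 85], [-31, -4, 90], [-25, -8, 87], [-7, -8, 72]]
210 [[-29, 4, 79], [-29, -3, 82], [-25, -8, 81], [-11, -10, 71]]
212 [[-24, 6, 68], [-29, -4, 77], [-19, -5, 69], [-18, -14, 73]]
214 [[-27, 4, 65], [-26, -2, 67], [-23, -7, 67], [-19, -15, 68]]
216 [[-32, 2, 65], [-30, -5, 67], [-27, -10, 67], [-23, -17, 67]]
218 [[-35, 0, 63], [-33, -6, 64], [-29, -11, 63], [-28, -20, 67]]
220 [[-38, -2, 61], [-36, -8, 62], [-35, -14, 64], [-32, -22, 66]]
```

View pics/z.png

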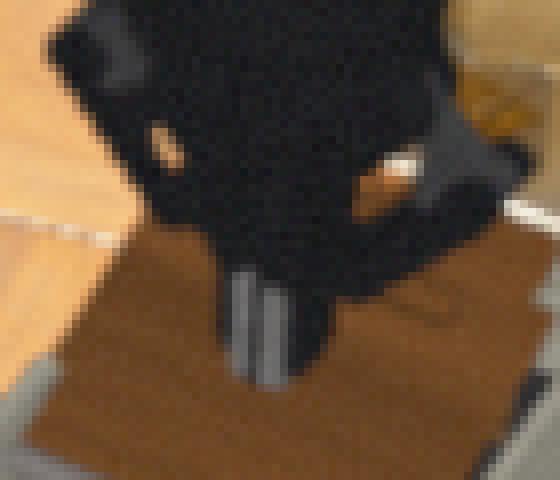

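Depth fits from both cameras give a flap angle of about 0.30 rad, and its surface at the tip is z≈72. The real closed fingertip therefore ends about 20 mm above the reported TCP; the earlier picture gives 22 mm. I'll keep pressing down under guard, expecting contact with the flat flap at TCP z≈35.

```bash
python3 - <<'E'
from workcell import *
from h import *
def rep(l,g=None):
    s=read_state(); f=np.array(s["ft_force"]); print(l,g,round(s["time"],2),w2b(s["eef_pos"]).round(1),np.round([f[:2]@ex,f[:2]@ey,f[2]],1))
x=-18
g=movel(b2w(x,0,40),max_speed=25,guard=6); rep("a",g)
if not g:
    c=camera("side"); flapfit("side",c); c=camera("wrist"); flapfit("wrist",c)
    g=movel(b2w(x,0,31),max_speed=8,guard=6); rep("b",g)
wait(0.2); rep("c")
for n in("side","wrist"):
    c=camera(n);flapfit(n,c);cv2.imwrite(f"pics/{n}4.png",c["image"]);np.savez(f"{n}4.npz",**c)
E
```

```text
a False 10.0 [-18.1  -0.1  39.9] [ 0.8 -0.8  0.4]
side 1037 slope [ 0.099 -0.    60.705] z at pin 54.2 z at x=-18 58.9 res 0.94
wrist 16645 slope [ 0.105 -0.    62.477] z at pin 55.5 z at x=-18 60.6 res 0.48
b True 10.86 [-17.9   0.   34.1] [ 0.7 -1.7  9.3]
c None 11.06 [-17.9   0.1  34.1] [-0.1 -0.6  9.8]
side 904 slope [-3.000e-03  5.000e-03  5.408e+01] z at pin 54.3 z at x=-18 54.1 res 0.83
wrist 16472 slope [-1.0000e-03 -0.0000e+00  5.5593e+01] z at pin 55.7 z at x=-18 55.6 res 0.46
```

View pics/wrist4.png

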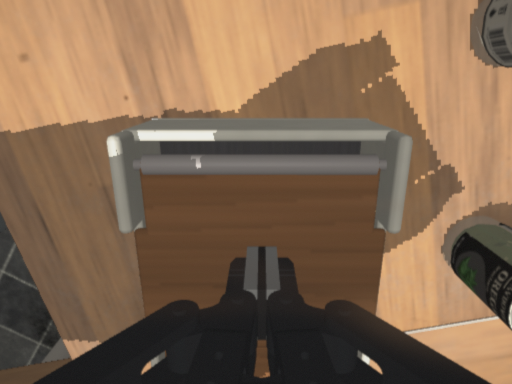

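The flap is flat: slope ≈0, face at z≈55, contact at TCP z 34.1 with about 10 N of press. Next I'll push along towards the lip, still pressed down, watching forces in short steps.

```bash
python3 - <<'E'
from workcell import *
from h import *
def rep(l,g=None):
    s=read_state(); f=np.array(s["ft_force"]); print(l,g,round(s["time"],2),w2b(s["eef_pos"]).round(1),np.round([f[:2]@ex,f[:2]@ey,f[2]],1))
for x in [-12,-6,0,4,8]:
    g=movel(b2w(x,0,34.3),max_speed=20,guard=15); rep(x,g)
    if g: break
for n in("side","wrist","top"):
    c=camera(n);cv2.imwrite(f"pics/{n}5.png",c["image"]);np.savez(f"{n}5.npz",**c)
    if n!="top": flapfit(n,c)
E
```

```text
-12 False 11.59 [-11.7   0.1  34.3] [1.7 0.6 1.8]
-6 False 12.04 [-5.7 -0.1 34.3] [0.2 0.  0.5]
0 False 12.49 [ 0.2 -0.  34.3] [ 1.  -0.   1.7]
4 False 12.84 [ 4.2 -0.  34.3] [1.1 0.6 0.3]
8 False 13.19 [ 8.2  0.  34.3] [-0.8 -0.3  0.8]
side 1075 slope [3.0000e-03 2.0000e-03 5.4236e+01] z at pin 54.0 z at x=-18 54.2 res 0.88
wrist 20595 slope [ 1.000e-03 -0.000e+00  5.572e+01] z at pin 55.6 z at x=-18 55.7 res 0.48
```

View pics/wrist5.png

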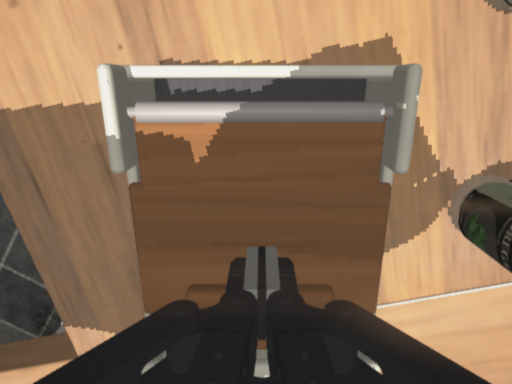

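View pics/side5.png

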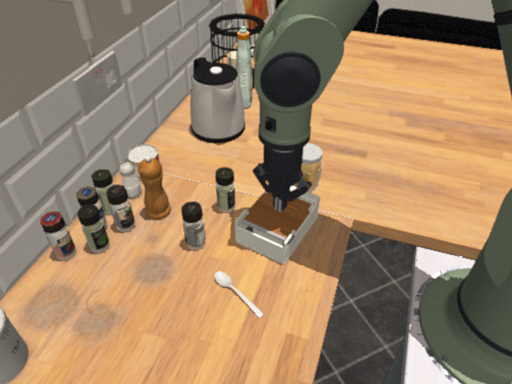

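The flap is still flat under the tip, and the ridge at about (260,292) in the wrist view is now at the fingers. I'll measure the pin for the slide, then push on with a slightly firmer press.

```bash
cat >> h.py <<'E'
def flapback(c):
    # box-x of the brown flap's visible rear edge and of the hinge wall, from the wrist view
    W=cloud(c); img=c["image"].astype(int)
    B=np.stack([(W[...,:2]-C0)@ex,(W[...,:2]-C0)@ey,W[...,2]],-1)
    m=(img[...,2]-img[...,0]>35)&(abs(B[...,2]-55.5)<2.5)&(abs(B[...,1])<45)
    a=np.median([B[m[:,u],u][:,0].min() for u in range(150,380,4) if m[:,u].sum()>30])
    g=(img[...,2]-img[...,0]<20)&(abs(B[...,1])<45)&(abs(B[...,2]-50)<4)&(B[...,0]<-70)
    w=np.median(B[g][:,0]) if g.any() else None
    print("flap rear edge x",a,"end wall mid x",w)
E
python3 - <<'E'
from h import *
for k in (4,5): flapback(dict(np.load(f"wrist{k}.npz")))
E
python3 - <<'E'
from workcell import *
from h import *
def rep(l,g=None):
    s=read_state(); f=np.array(s["ft_force"]); print(l,g,round(s["time"],2),w2b(s["eef_pos"]).round(1),np.round([f[:2]@ex,f[:2]@ey,f[2]],1))
rep("s")
for x in [9,11,13]:
    g=movel(b2w(x,0,33.9),max_speed=15,guard=15); rep(x,g)
    if g: break
c=camera("wrist");flapfit("wrist",c);flapback(c);cv2.imwrite("pics/w6.png",c["image"])
E
```

```text
flap rear edge x -60.96273834723458 end wall mid x -77.24819426808989
flap rear edge x -56.907191764664134 end wall mid x -76.70293755206716
s None 13.34 [ 8.2  0.  34.3] [1.  0.1 1. ]
9 False 13.59 [ 8.8  0.1 34. ] [-1.7  0.1  5.1]
11 False 13.88 [11.   0.1 34. ] [-3.   0.   5.7]
13 False 14.16 [13.1  0.1 34. ] [-3.3 -1.   6.7]
wrist 19199 slope [-1.0000e-03 -0.0000e+00  5.5573e+01] z at pin 55.7 z at x=-18 55.6 res 0.48
flap rear edge x -52.01735802301148 end wall mid x -76.640616013036
```

The slide is tracking at about 9 mm so far with 3 N of push and 6 N of press, and the box is holding still. I'll continue to the end stop.

```bash
python3 - <<'E'
from workcell import *
from h import *
def rep(l,g=None):
    s=read_state(); f=np.array(s["ft_force"]); print(l,g,round(s["time"],2),w2b(s["eef_pos"]).round(1),np.round([f[:2]@ex,f[:2]@ey,f[2]],1))
    return f[:2]@ex
for x in [16,18,19.5,21,22,23,24]:
    g=movel(b2w(x,0,33.9),max_speed=12,guard=8); f=rep(x,g)
    if g or f<-8: break
wait(0.3);rep("hold")
for n in("wrist","side","top"):
    c=camera(n);cv2.imwrite(f"pics/{n}7.png",c["image"]);np.savez(f"{n}7.npz",**c)
    if n=="wrist":flapfit("wrist",c);flapback(c)
E
```

```text
16 False 14.61 [16.2  0.1 34. ] [-2.  -0.3  5.3]
18 False 14.93 [18.2  0.1 34. ] [-2.9 -1.2  5.8]
19.5 False 15.2 [19.6  0.1 34. ] [-3.7 -1.4  5.7]
21 False 15.47 [21.1  0.1 34. ] [-2.7  0.   5.9]
22 False 15.72 [21.8  0.1 34. ] [-4.7 -0.5  5.3]
23 False 15.97 [21.9  0.2 34. ] [-11.3  -1.4   5.4]
hold None 16.27 [21.9  0.2 34. ] [-9.1 -1.7  5.6]
wrist 15430 slope [-1.0000e-03 -0.0000e+00  5.5588e+01] z at pin 55.6 z at x=-18 55.6 res 0.48
flap rear edge x -43.567353026549796 end wall mid x -76.5993151130224
```

View pics/wrist7.png

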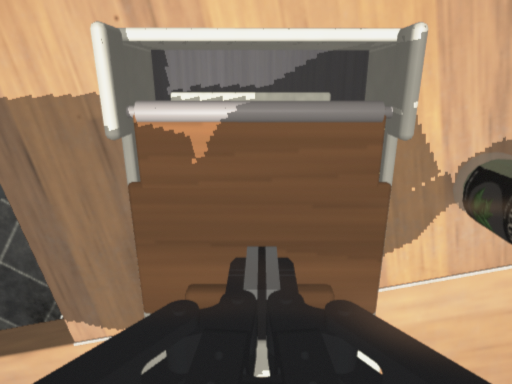

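It's home: the push force rose from about 3 to 11 N while the arm stopped, and the pin shows about 17.4 mm of slide. I'll ease off and lift straight up.

```bash
python3 - <<'E'
from workcell import *
from h import *
def rep(l,g=None):
    s=read_state(); f=np.array(s["ft_force"]); print(l,g,round(s["time"],2),w2b(s["eef_pos"]).round(1),np.round([f[:2]@ex,f[:2]@ey,f[2]],1))
movel(b2w(21.5,0,34.3),max_speed=10); rep("ease")
movel(b2w(20.8,0,37),max_speed=15); rep("up")
movel(b2w(20.8,0,120),max_speed=80); rep("up2")
p=b2w(-60,0,260); movel(p,max_speed=200); rep("clear")
wait(0.5)
for n in("wrist","side","top"):
    c=camera(n);cv2.imwrite(f"pics/{n}8.png",c["image"]);np.savez(f"{n}8.npz",**c)
    if n=="wrist":flapfit("wrist",c);flapback(c)
    if n=="side":
        flapfit(n,c); cv2.imwrite("pics/side8c.png",cv2.resize(c["image"][150:280,200:350],None,fx=4,fy=4,interpolation=cv2.INTER_CUBIC))
E
```

```text
ease None 16.73 [21.7 -0.  34.2] [-2.3 -0.3  1.3]
up None 17.07 [21.   0.  37.1] [ 0.6  0.4 -0.3]
up2 None 18.25 [ 20.8  -0.2 119.6] [ 0.3 -0.1 -0.4]
clear None 19.21 [-59.4  -0.5 259.1] [-0.1  0.4  0.2]
wrist 2274 slope [ 3.3000e-02 -1.0000e-03  5.7251e+01] z at pin 55.1 z at x=-18 56.7 res 0.59
flap rear edge x -43.040759541199876 end wall mid x -76.77320700013394
side 964 slope [2.7000e-02 2.0000e-03 5.5426e+01] z at pin 53.6 z at x=-18 54.9 res 0.9
```

View pics/side8c.png

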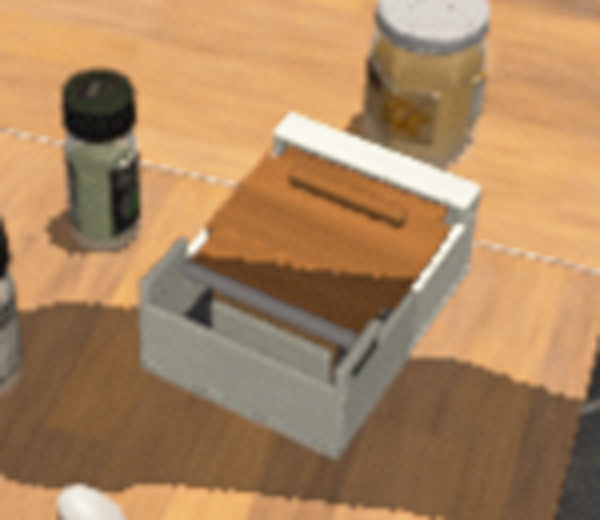

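View pics/wrist8.png

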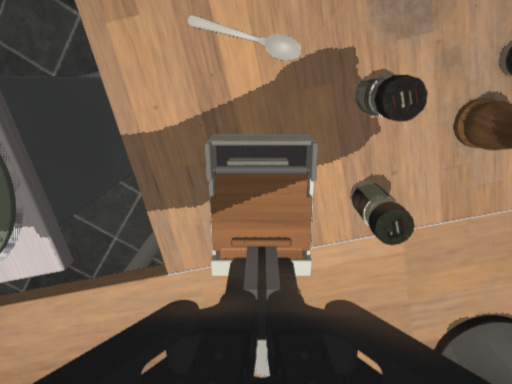

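Let go, the lid stays tucked. The flap angle is about 0.03 rad, resting up against the lip, with the rear edge at -43 mm (about 17.5 mm of slide). Box and jars look unmoved, so I'm handing in.

```bash
python3 - <<'E'
from h import *
for k in(0,8):
    W=cloud(dict(np.load(f"side{k}.npz")));P=W[170:265,230:325].reshape(-1,3);Q=P[(P[:,2]>61)&(P[:,2]<69)&(P[:,1]<-160)&(P[:,1]>-235)&(P[:,0]<510)]
    print(k,len(Q),np.median(Q,0).round(1))
    W=cloud(dict(np.load(f"top{k}.npz")))
    for nm,(x0,x1,y0,y1) in dict(honey=(285,335,195,240),herb=(192,218,138,170),pep=(243,265,145,175)).items():
        P=W[y0:y1,x0:x1].reshape(-1,3);Q=P[(P[:,2]>98)&(P[:,2]<112)];print(nm,np.median(Q,0).round(1) if len(Q) else None)
from workcell import *
finish_job(); print(read_state()["time"])
E
```

```text
0 315 [ 432.4 -175.2   63.3]
honey [ 425.2 -272.6  101.6]
herb [596.2  -8.3 106.1]
pep [ 577.3 -132.3  105.7]
8 323 [ 433.1 -174.2   63.4]
honey [ 425.2 -272.6  101.6]
herb None
pep [ 577.3 -132.4  105.6]
the job is handed in; nothing more can be done
the job is handed in; nothing more can be done
```

The tea box is closed, and I handed the job in at about 20 s of robot time; no verdict was reported. With the fingers shut, I folded the flap over in an arc and pressed it flat. Holding about 6 N down, I then pushed the thumb ridge about 17.5 mm. At the stop the push rose from about 3 to 11 N.

**Last checks with the hand clear:**
- **Lid:** it stays shut by itself. The flap angle is about 0.03 rad, resting up against the lip (limit 0.06), and the tongue is under the lip.
- **Box:** it moved about 1 mm, which is within measurement noise.
- **Bystanders:** the honey and pepper jars measured unmoved. The arm hid the herb jar from the top camera in the last check. I didn't measure the spoon. Both looked undisturbed in the pictures.

**One disagreement:** the shut fingertips end about 21 mm short of the reported TCP. I noticed because no contact came at the expected height. I corrected for it using the depth images and the guarded contact before pressing and sliding.

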